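# Clamp the lid of a wash-water strainer shut

## Robot

A 6-joint arm with a two-finger parallel gripper is mounted at the origin on the work surface. World frame = base frame: x ahead of the robot, y to its left, z up, the work surface at z = 0. Lengths are in m, angles in rad, forces in N, time in s.
With the tool pointing down it reaches from about 0.225 to 0.875 m from the base axis. Payload 3.4 kg.
Tool frame: the origin (TCP) lies between the finger pads; the fingertips stand 25 mm ahead of it and the grasp point (between the pads) lies 6 mm ahead of it; z points along the fingers, y is the line along which they close (so a half turn about z gives the same grasp; the last joint's range is limited). The gripper opens to 85 mm and grips with 20 to 120 N. Pads are 22 mm wide; open, the fingers measure 114 mm over their backs; the gripper's body (76 mm by 85 mm) begins 54 mm behind the grasp point. The pads swing forward as they close: fully open they stand 13 mm farther back than shut.
Start: joints at [1.206, 0.276, 1.505, -0, 1.361, -0.121], TCP at [0.139, 0.558, 0.256] pointing down, gripper open.
Joint ranges: [-2.89, 2.89], [-0.75, 2.08], [0.22, 2.7], [-1.18, 4.32], [0.11, 2.71], [-2.7, 2.7]. Speed limits (rad/s): [2.57, 2.57, 3.14, 3.14, 3.14, 3.14].

## Interface

Orientations are given as a unit quaternion [w, x, y, z].
In Python, from rig import manip, cams, ticket gives the robot as it stands.
- The arm moves only by the tool step_arm, never from a script. Its argument "increments" is a list of rows, each an object with "dp": the shift along the world's x, y, z each as a share of 0.2 m, from -1 to 1, a list of three; "yaw": the turn about the world's z as a share of 0.15 rad, from -1 to 1; "grip": the opening, from 0 (shut) to 1 (fully open). In form: [{"dp": [tx, ty, tz], "yaw": yaw, "grip": grip}, ...]. A call has 1 to 5 rows; each row shifts and turns the commanded pose from where the row before left it; what a row does not reach is not made up. A row lasts 1/8 s, in which the tool goes at most 62.5 mm and 10.7 degrees, less where a joint would pass 70% of its speed; a pose out of reach is approached as far as the arm can. A call with a number of a shift or a turn outside -1 to 1 is refused whole. A call with a gripper value outside its range is refused whole. The fingers move at their own pace and stop on an object; "squeeze" is the grip in N (left out, the last holds). Time passes only in rows, so rows that do not move let the fingers close. It gives the time, the measured TCP pose, the force, the opening and the grip force at its end, in the units of the state.
- manip.get_state(): the state, without advancing time (a new reading comes with each control period).
- cams.get_image(name): name is "scene" or "side" or "wrist"; returns the picture (480x640x3 uint8, blue, green, red); there is no depth.
- cams.get_calibration(name): a dict with "fx", "fy", "cx", "cy" (pixels), "extrinsics" (4x4, takes a point from camera to world coordinates). Camera axes: x right, y up, looking along -z (the intrinsics and any distortion apply to the point x, -y, -z); pixel columns grow to the right and rows downward; lengths in m; the calibration is good to about 2 mm. A picture is of the moment at which its call begins: read the wrist's pose just before it. get_calibration takes no time and is no camera call; for the wrist camera it gives the pose at the moment of the call.
- ticket.sign_off(): hands the job in; it is judged then, once.
The state is a dict: "clock": time; "qpos": joint angles; "qd": joint speeds; "effort": joint torques, N m; "position": TCP position; "ee_rot": TCP orientation; "contact_force": force on the tool from outside, world axes, zero at the start; "moment": the same for the moment, N m; "width": finger opening in m; "gripper_force": force on a finger pad.
Only numpy, scipy, OpenCV 4.12 (cv2) and the standard library are available. Lean on these libraries where they do the work, as an engineer would, in place of code of your own. Each camera call takes 0.05 s, during which the arm holds its last target. There are 200 camera calls.

## Task

Two bench strainers stand with their clamp rings open; only one of them has its round lid on. On that one, swing the hinged half of the clamp ring fully shut around the two flanges by its upright post, then swing the latch arm fully in, so that its hook lies behind the ring's lug. The lid must stay seated on the pot, and the latch must stay out until the ring is shut.

Things in the scene. Friction and masses are not known exactly. Their poses are not given: they have to be found in the camera images.
- strainer: Lidded strainer: fixed steel pot, flange 77 mm wide, dark clamp ring 104 mm wide at 82-110 mm height. The look-alike has no lid. Origin: pot axis at table height; z up; yaw varies. In its frame, mm: fixed half ring at +x, with a side pipe (to x 81, under z 64); hinged half ring closes the -x side. Ring hinge: upright at (0, 58). Latch pivot: upright at (16, -80).
- jaw (a joint): Hinged half ring, rad: 0 shut (firm stop), up to 2.1 open; opens clockwise seen from above and stays where left (about 1 N to move). Upright black round post on it: 12 mm diameter, top 155 mm above the table, clear all round above 115 mm; shut, it is at (-64, 0) mm in the strainer's frame, 86 mm from the hinge. A lug is at its free end.
- latch (a joint): Latch arm, rad: 0 latched (firm stop), up to 2.0 out; swings out counter-clockwise seen from above, stays where left (about 1 N to move). Upright black round post: 12 mm diameter, top at 155 mm, 47 mm from the pivot; latched, it is at (-31, -80) mm in the strainer's frame. Its hook really catches the lug: it goes in only with the jaw within 0.07 rad of shut.
- lid: Loose round steel lid, 77 mm diameter, 0.2 kg, lying on the pot with a short spigot in its mouth. Origin: centre of the flange's underside, 96 mm above the table; its flat top is 114 mm above the table. Not to be handled.

How it is judged:
By the outcome, as a careful person would: the job done as asked, in the order asked, and still so for the second after the job is handed in, with the robot touching nothing.
It also fails if it takes over 50 s, if anything falls off the work surface, if the arm or the gripper's body presses on something with over 40 N, if the wrist force passes 120 N, or if a joint passes its speed limit or range.

## Working session

There is one attempt and no reset: what is moved stays moved. The work goes in short steps, Python scripts to look and compute and a tool call to move; the robot and the scene stay as the last step left them, time stands still between calls to the robot, and variables do not carry over. Pictures are saved under pics/ and viewed, at most 10 in all, crops included, and the job is handed in when it is done.

Besides the shell and the picture viewer there is one more tool, called in YAML: its name, and indented under it one key for each argument. step_arm: Moves the arm, as the interface text tells. Shift numbers are shares of 0.2 m and turn numbers shares of 0.15 rad, none past 1 either way. Its arguments: {"type":"object","properties":{"increments":{"type":"array"},"squeeze":{"type":"number"}},"required":["increments"]}

```bash
mkdir -p pics; python3 - <<'E'
from rig import manip,cams
import cv2,numpy as np
for n in("scene","side"):
    cv2.imwrite(f"pics/{n}0.png",cams.get_image(n)); c=cams.get_calibration(n); print(n,c["fx"],c["fy"],c["cx"],c["cy"],np.round(c["extrinsics"],3).tolist(),[k for k in c])
s=manip.get_state();print(s["clock"],s["position"],s["ee_rot"],s["width"])
E
```

```text
scene 556.4847295210225 556.4847295210225 317.0137253283355 242.41533034982203 [[-0.552, -0.635, 0.541, 1.033], [0.834, -0.427, 0.35, 0.29], [0.008, 0.644, 0.765, 0.743], [0.0, 0.0, 0.0, 1.0]] ['fx', 'fy', 'cx', 'cy', 'extrinsics']
side 462.78278688499444 462.78278688499444 322.24364269527604 238.70259789370039 [[-0.31, 0.704, -0.639, 0.124], [-0.951, -0.218, 0.221, 0.15], [0.016, 0.676, 0.737, 0.599], [0.0, 0.0, 0.0, 1.0]] ['fx', 'fy', 'cx', 'cy', 'extrinsics']
0.1 [0.13864908 0.5575935  0.25551227] [-2.01054737e-04  1.21603027e-01  9.92578463e-01 -8.11723116e-04] 0.08522844059979645
```

View pics/scene0.png

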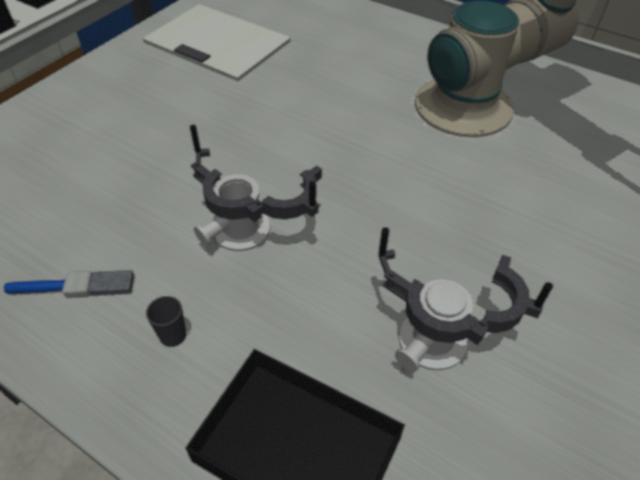

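View pics/side0.png

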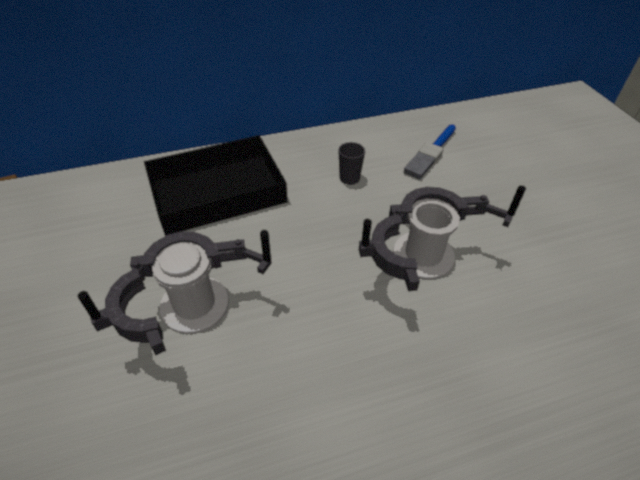

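The lid is on the strainer at scene (447,300) and side (183,260). Its jaw post top is at scene (548,285) and side (84,294). Its latch post top is at scene (385,231) and side (264,233).

```bash
cat > h.py <<'E'
import numpy as np,cv2
from rig import cams
def ray(cal,u,v):
    E=np.array(cal["extrinsics"]);d=E[:3,:3]@np.array([(u-cal["cx"])/cal["fx"],-(v-cal["cy"])/cal["fy"],-1])
    return E[:3,3],d/np.linalg.norm(d)
def plane(cal,u,v,z):
    o,d=ray(cal,u,v);return o+d*(z-o[2])/d[2]
def proj(cal,p):
    E=np.array(cal["extrinsics"]);q=E[:3,:3].T@(np.array(p)-E[:3,3]);return np.array([cal["cx"]-cal["fx"]*q[0]/q[2],cal["cy"]+cal["fy"]*q[1]/q[2]])
def post(img,u,v,r=24,th=28):
    """black post blob near (u,v): ends of its axis, top (image-up) first"""
    u0,v0=int(u-r),int(v-r);g=img[v0:v0+2*r,u0:u0+2*r].max(2)
    n,l,s,c=cv2.connectedComponentsWithStats((g<th).astype(np.uint8))
    k=1+np.argmax([s[i,4] for i in range(1,n)]);rc=cv2.minAreaRect(np.argwhere(l==k)[:,::-1].astype(np.float32))
    b=cv2.boxPoints(rc);b=b[np.argsort(b[:,1])];return b[:2].mean(0)+[u0,v0],b[2:].mean(0)+[u0,v0],rc[1]
E
python3 - <<'E'
from h import *
P={"scene":((447,300),(543,297),(384,243)),"side":((183,260),(90,306),(265,248))}
for n in P:
    im=cv2.imread(f"pics/{n}0.png");cal=cams.get_calibration(n)
    for k in(1,2):
        u,v=P[n][k];print(n,im[v-1:v+2,u-1:u+2].max(2).ravel(),end=" ")
        a,b,w=post(im,u,v);print(a,b,w,"top",plane(cal,*a,.155).round(4),"bot115",plane(cal,*b,.115).round(4))
    u,v=P[n][0];g=im[v-32:v+32,u-32:u+32].min(2);print(g[32,::3])
    cv2.imwrite(f"pics/{n}z.png",cv2.resize(im[v-90:v+90,u-110:u+130],(800,600),interpolation=2))
E
```

```text
scene [21 15 16 19 15 23 17 21 26] [548.35350037 284.10190964] [536.54457855 305.75159073] (6.304886341094971, 24.660886764526367) top [0.5081 0.3103 0.155 ] bot115 [0.5167 0.3102 0.115 ]
scene [20 18 21 15 19 23 16 18 26] [384.66552925 229.84300232] [381.79863548 254.21160126] (4.323126316070557, 24.53666114807129) top [0.5446 0.0867 0.155 ] bot115 [0.5551 0.0924 0.115 ]
[ 66  67 149 147 123 166 166 167 166 166 167 166 165 167 168 165 164 161
 167 154 135  95]
side [ 6  8  8 13 18  9 10  0  9] [ 81.48314667 293.07303524] [ 97.60674286 318.87078857] (30.421939849853516, 8.585983276367188) top [0.5107 0.3111 0.155 ] bot115 [0.4993 0.3063 0.115 ]
side [19  8 18  6 20  2  1  7 13] [263.79310226 231.01723957] [266.31034851 261.22414017] (30.311603546142578, 6.2284111976623535) top [0.5452 0.0863 0.155 ] bot115 [0.5271 0.0903 0.115 ]
[ 62  63 140 157 157 158 160 160 158 162 159 160 160 161 161 159  95 152
 159 128  47  23]
```

View pics/scenez.png

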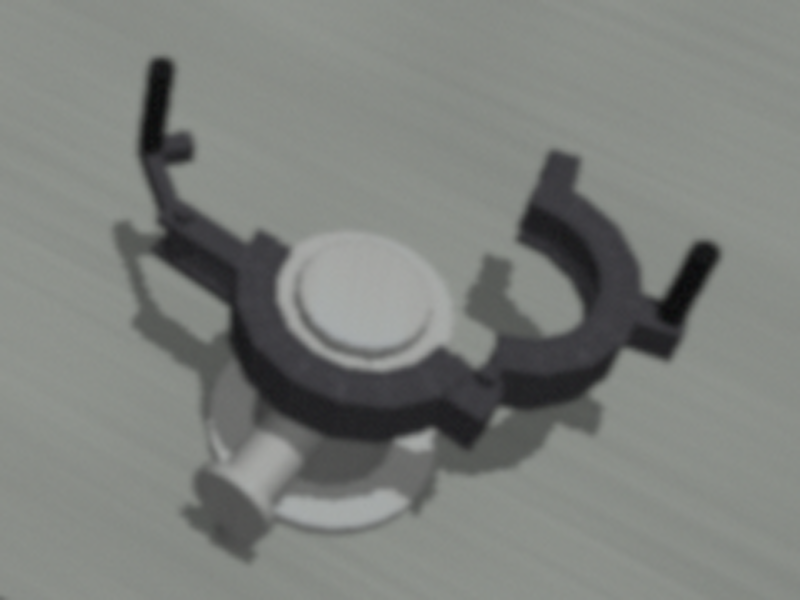

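View pics/sidez.png

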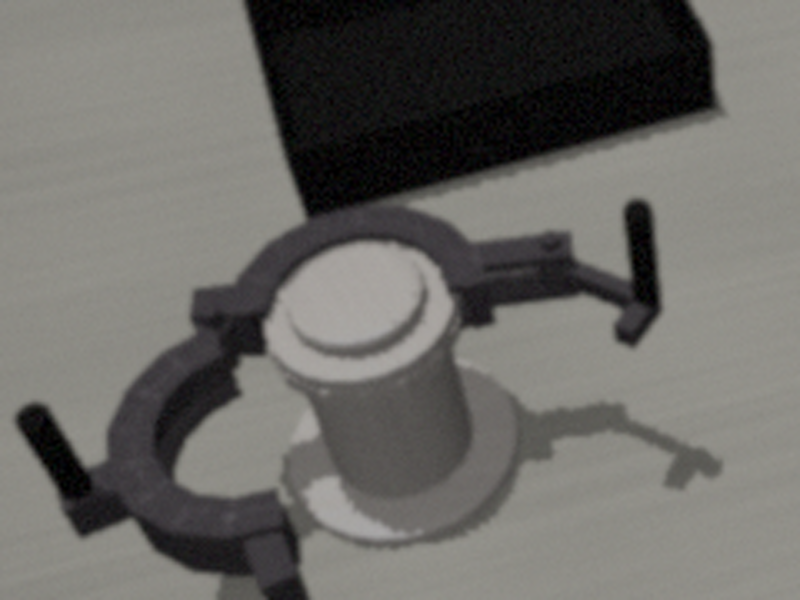

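Zooms: the lid's top disc is centred at scene (447,297) and side (180,258), and the side pipe's end is at about scene (406,360). Now I'll fit the frame and plan the arcs.

```bash
cat > fit.py <<'E'
from h import *
from scipy.optimize import least_squares
cs,cd=cams.get_calibration("scene"),cams.get_calibration("side")
c1,c2=plane(cs,446.8,297.3,.114),plane(cd,179.8,257.9,.114);pp=plane(cs,406,360,.05)
print("lid",c1.round(4),c2.round(4),"pipe",pp.round(3))
c=(c1+c2)[:2]/2;J=np.array([.5094,.3107]);L=np.array([.5449,.0865])
R=lambda a:np.array([[np.cos(a),-np.sin(a)],[np.sin(a),np.cos(a)]])
H=np.array([0,.058]);V=np.array([.016,-.080])
def jp(x,q):return x[:2]+R(x[2])@(H+R(-q)@(np.array([-.064,0])-H))
def lp(x,q):return x[:2]+R(x[2])@(V+R(q)@np.array([-.047,0]))
y0=np.arctan2(*(pp[:2]-c)[::-1])
s=least_squares(lambda x:np.r_[x[:2]-c,jp(x,x[3])-J,lp(x,x[4])-L],[*c,y0,1.3,1.3])
x=s.x;print("x,y,yaw,jaw,latch",x.round(4),"yaw0",y0.round(3),"res mm",(s.fun*1e3).round(1))
E
python3 - <<'E'
from fit import *
print("hinge",x[:2]+R(x[2])@H,"pivot",x[:2]+R(x[2])@V)
print("jaw shut",jp(x,0).round(4),"latch in",lp(x,0).round(4))
for q in np.linspace(x[3],0,8):print(round(q,2),jp(x,q).round(4))
for q in np.linspace(x[4],0,7):print(round(q,2),lp(x,q).round(4))
E
```

```text
lid [0.571  0.2031 0.114 ] [0.5686 0.2009 0.114 ] pipe [0.652 0.192 0.05 ]
x,y,yaw,jaw,latch [ 0.5707  0.202  -0.1283  1.2475  0.9543] yaw0 -0.122 res mm [ 0.9  0.  -0.5  0.4 -0.4 -0.4]
hinge [0.57816046 0.25954841] pivot [0.57636869 0.12063553]
jaw shut [0.5073 0.2102] latch in [0.5298 0.1267]
1.25 [0.5089 0.3111]
1.07 [0.5008 0.298 ]
0.89 [0.4952 0.2837]
0.71 [0.4923 0.2686]
0.53 [0.492  0.2532]
0.36 [0.4945 0.2381]
0.18 [0.4996 0.2236]
0.0 [0.5073 0.2102]
0.95 [0.5445 0.0861]
0.8 [0.5394 0.0916]
0.64 [0.5353 0.0978]
0.48 [0.5322 0.1046]
0.32 [0.5302 0.1118]
0.16 [0.5294 0.1192]
0.0 [0.5298 0.1267]
```

step_arm:
  increments:
    - {"dp": [0.231,-0.154,0],"yaw": -0.26,"grip": 0.4}
    - {"dp": [0.231,-0.154,0],"yaw": -0.26,"grip": 0.4}
    - {"dp": [0.231,-0.154,0],"yaw": -0.26,"grip": 0.4}
    - {"dp": [0.231,-0.154,0],"yaw": -0.26,"grip": 0.4}
    - {"dp": [0.231,-0.154,0],"yaw": -0.26,"grip": 0.4}
  squeeze: 20

```text
clock: 0.72
position: [0.371, 0.4028, 0.256]
ee_rot: [-0.0, 0.218, 0.976, -0.0]
contact_force: [0.3, -0.3, 0.4]
width: 0.0342
gripper_force: 0.0
```

step_arm:
  increments:
    - {"dp": [0.231,-0.154,0],"yaw": -0.26,"grip": 0.4}
    - {"dp": [0.231,-0.154,0],"yaw": -0.26,"grip": 0.4}
    - {"dp": [0.231,-0.154,0],"yaw": -0.26,"grip": 0.4}
    - {"dp": [0,0,0],"yaw": 0,"grip": 0.4}
    - {"dp": [0,0,0],"yaw": 0,"grip": 0.4}

```text
clock: 1.35
position: [0.5078, 0.3115, 0.2557]
ee_rot: [-0.001, 0.275, 0.962, -0.0]
contact_force: [-0.3, -0.3, 1.0]
width: 0.034
gripper_force: 0.0
```

```bash
python3 - <<'E'
from h import *
cal=cams.get_calibration("wrist");im=cams.get_image("wrist")
for p in([.5094,.3107,.155],[.5094,.3107,.115],[.5707,.202,.114]):
    q=proj(cal,p);print(q);cv2.drawMarker(im,tuple(int(t) for t in q),(0,0,255),0,12)
cv2.imwrite("pics/w1.png",im)
E
```

```text
[320.04582182 265.37201178]
[319.98010015 243.2821811 ]
[240.59372431 379.82046443]
```

View pics/w1.png

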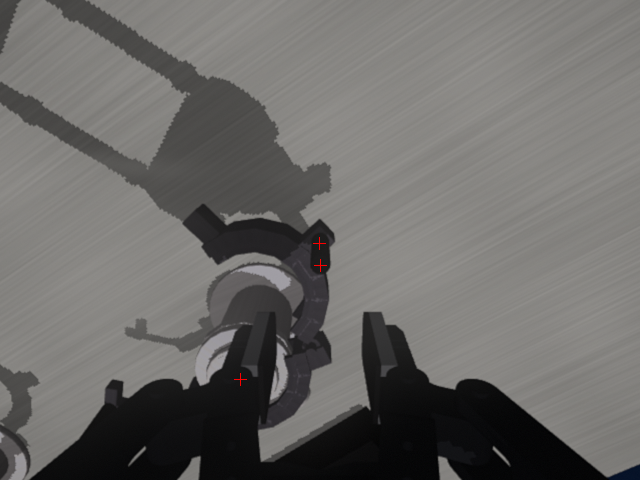

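The wrist view shows the black post top at (320,265), on the predicted mark and midway between the fingers. I'll descend and narrow the cage.

step_arm:
  increments:
    - {"dp": [0.005,-0.002,-0.2],"yaw": 0,"grip": 0.4}
    - {"dp": [0,0,-0.2],"yaw": 0,"grip": 0.4}
    - {"dp": [0,0,-0.14],"yaw": 0,"grip": 0.4}
    - {"dp": [0,0,0],"yaw": 0,"grip": 0.2}
    - {"dp": [0,0,0],"yaw": 0,"grip": 0.2}

```text
clock: 2.02
position: [0.5094, 0.3123, 0.1497]
ee_rot: [0.001, 0.274, 0.962, 0.001]
contact_force: [-0.0, 0.6, 0.7]
width: 0.0173
gripper_force: 0.0
```

```bash
python3 - <<'E'
from fit import *
P=np.array([jp(x,q) for q in np.linspace(x[3],0,11)]);print((np.diff(P,axis=0)/.2).round(3).tolist(),x[3]/10/.15)
E
```

```text
lid [0.571  0.2031 0.114 ] [0.5686 0.2009 0.114 ] pipe [0.652 0.192 0.05 ]
x,y,yaw,jaw,latch [ 0.5707  0.202  -0.1283  1.2475  0.9543] yaw0 -0.122 res mm [ 0.9  0.  -0.5  0.4 -0.4 -0.4]
[[-0.029, -0.045], [-0.024, -0.048], [-0.017, -0.051], [-0.011, -0.053], [-0.004, -0.054], [0.003, -0.054], [0.009, -0.053], [0.016, -0.051], [0.022, -0.049], [0.028, -0.046]] 0.8316834899389922
```

step_arm:
  increments:
    - {"dp": [-0.029,-0.045,0],"yaw": 0.83,"grip": 0.2}
    - {"dp": [-0.024,-0.048,0],"yaw": 0.83,"grip": 0.2}
    - {"dp": [-0.017,-0.051,0],"yaw": 0.83,"grip": 0.2}
    - {"dp": [-0.011,-0.053,0],"yaw": 0.83,"grip": 0.2}
    - {"dp": [-0.004,-0.054,0],"yaw": 0.83,"grip": 0.2}

```text
clock: 2.65
position: [0.4929, 0.2618, 0.1505]
ee_rot: [0.002, -0.036, 0.999, 0.001]
contact_force: [0.5, 0.4, -0.6]
width: 0.017
gripper_force: 0.5
```

step_arm:
  increments:
    - {"dp": [0.003,-0.054,0],"yaw": 0.83,"grip": 0.2}
    - {"dp": [0.009,-0.053,0],"yaw": 0.83,"grip": 0.2}
    - {"dp": [0.016,-0.051,0],"yaw": 0.83,"grip": 0.2}
    - {"dp": [0.022,-0.049,0],"yaw": 0.83,"grip": 0.2}
    - {"dp": [0.014,-0.023,0],"yaw": 0.83,"grip": 0.2}

```text
clock: 3.28
position: [0.5061, 0.2154, 0.1505]
ee_rot: [0.002, -0.34, 0.941, 0.0]
contact_force: [-0.3, 0.7, -0.7]
width: 0.017
gripper_force: 0.4
```

step_arm:
  increments:
    - {"dp": [0.007,-0.012,0],"yaw": 0,"grip": 0.2}
    - {"dp": [0.007,-0.012,0],"yaw": 0,"grip": 0.2}

```text
clock: 3.52
position: [0.5085, 0.2107, 0.1495]
ee_rot: [0.001, -0.337, 0.941, 0.0]
contact_force: [-0.3, 1.1, 1.2]
width: 0.017
gripper_force: 0.4
```

step_arm:
  increments:
    - {"dp": [0.003,-0.006,0],"yaw": 0,"grip": 0.2}
    - {"dp": [0.003,-0.006,0],"yaw": 0,"grip": 0.2}

```text
clock: 3.78
position: [0.5092, 0.2084, 0.1485]
ee_rot: [0.0, -0.337, 0.941, 0.001]
contact_force: [-1.3, 3.6, 0.7]
width: 0.0172
gripper_force: 1.8
```

step_arm:
  increments:
    - {"dp": [0.003,-0.006,0],"yaw": 0,"grip": 0.2}

```text
clock: 3.9
position: [0.5092, 0.2082, 0.1485]
ee_rot: [0.0, -0.337, 0.941, 0.002]
contact_force: [-3.2, 7.3, 2.9]
width: 0.0169
gripper_force: 3.8
```

The force rises while the position stalls, so the ring is at its stop. One more nudge, then release and lift.

step_arm:
  increments:
    - {"dp": [0.003,-0.006,0],"yaw": 0,"grip": 0.2}
    - {"dp": [0,0,0],"yaw": 0,"grip": 0.2}

```text
clock: 4.15
position: [0.5092, 0.2082, 0.1485]
ee_rot: [-0.0, -0.337, 0.941, 0.003]
contact_force: [-3.1, 8.2, 2.9]
width: 0.0172
gripper_force: 4.5
```

step_arm:
  increments:
    - {"dp": [0,0,0],"yaw": 0,"grip": 0.4}
    - {"dp": [0,0,0],"yaw": 0,"grip": 0.4}
    - {"dp": [0,0,0.25],"yaw": 0,"grip": 0.4}
    - {"dp": [0,0,0.25],"yaw": 0,"grip": 0.4}

```text
clock: 4.65
position: [0.5102, 0.2047, 0.2488]
ee_rot: [-0.001, -0.338, 0.941, -0.0]
contact_force: [1.3, 0.7, 0.4]
width: 0.0341
gripper_force: 0.0
```

```bash
python3 - <<'E'
from fit import *
from rig import manip
ims={n:cams.get_image(n) for n in("scene","side")}
out=[]
for n,cal in(("scene",cs),("side",cd)):
    im=ims[n]
    for nm,p in(("jaw",[*jp(x,0),.135]),("latch",[*L,.135])):
        try:
            a,b,w=post(im,*proj(cal,p));print(n,nm,plane(cal,*a,.155).round(4),w)
        except Exception as e:print(n,nm,e)
    u,v=proj(cal,[*x[:2],.11]).astype(int);out.append(cv2.resize(im[v-75:v+75,u-75:u+75],(400,400)))
cv2.imwrite("pics/c2.png",np.hstack(out))
s=manip.get_state();print(s["clock"],s["position"],s["contact_force"],"jaw shut pred",jp(x,0))
E
```

```text
lid [0.571  0.2031 0.114 ] [0.5686 0.2009 0.114 ] pipe [0.652 0.192 0.05 ]
x,y,yaw,jaw,latch [ 0.5707  0.202  -0.1283  1.2475  0.9543] yaw0 -0.122 res mm [ 0.9  0.  -0.5  0.4 -0.4 -0.4]
scene jaw [0.5085 0.21   0.155 ] (5.375871658325195, 22.135942459106445)
scene latch [0.5451 0.0867 0.155 ] (4.085967063903809, 24.184507369995117)
side jaw [0.5093 0.2108 0.155 ] (27.51181411743164, 8.854375839233398)
side latch [0.5454 0.0863 0.155 ] (30.406993865966797, 6.237331867218018)
4.75 [0.51382311 0.20574565 0.25412306] [ 0.1883001  -0.2885581   0.07557764] jaw shut pred [0.50726428 0.21021555]
```

View pics/c2.png

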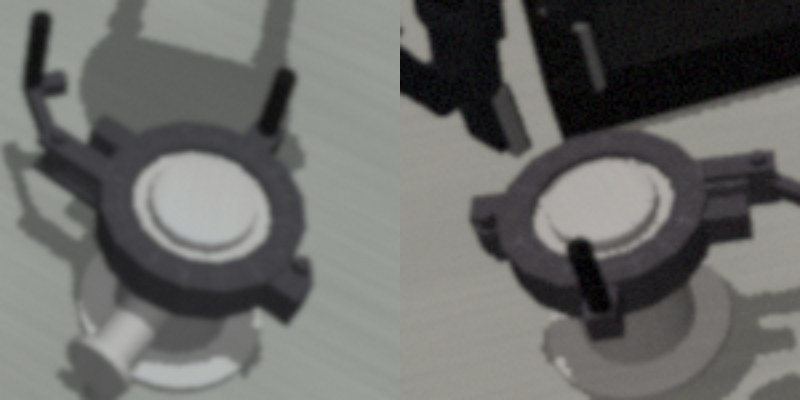

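The ring is shut: the jaw post top is at the predicted place from both cameras (crops about (285,75) and (580,245)). The lid is seated and the latch is still out. Next I'll go above the latch post.

step_arm:
  increments:
    - {"dp": [0.052,-0.199,0],"yaw": 0.2,"grip": 0.4}
    - {"dp": [0.052,-0.199,0],"yaw": 0.2,"grip": 0.4}
    - {"dp": [0.053,-0.198,0],"yaw": 0,"grip": 0.4}
    - {"dp": [0,0,0],"yaw": 0,"grip": 0.4}

```text
clock: 5.25
position: [0.5422, 0.0833, 0.2474]
ee_rot: [-0.001, -0.364, 0.931, -0.001]
contact_force: [-0.4, 0.2, -0.1]
width: 0.0342
gripper_force: 0.0
```

```bash
python3 - <<'E'
from fit import *
P=np.array([lp(x,q) for q in np.linspace(x[4],0,8)]);print((np.diff(P,axis=0)/.2).round(3).tolist(),x[4]/7/.15)
E
```

```text
lid [0.571  0.2031 0.114 ] [0.5686 0.2009 0.114 ] pipe [0.652 0.192 0.05 ]
x,y,yaw,jaw,latch [ 0.5707  0.202  -0.1283  1.2475  0.9543] yaw0 -0.122 res mm [ 0.9  0.  -0.5  0.4 -0.4 -0.4]
[[-0.022, 0.023], [-0.019, 0.026], [-0.015, 0.028], [-0.011, 0.03], [-0.007, 0.031], [-0.002, 0.032], [0.002, 0.032]] 0.9089044003401753
```

step_arm:
  increments:
    - {"dp": [0.015,0.016,-0.2],"yaw": 0,"grip": 0.4}
    - {"dp": [0,0,-0.15],"yaw": 0,"grip": 0.4}
    - {"dp": [0,0,0],"yaw": 0,"grip": 0.4}

```text
clock: 5.62
position: [0.5425, 0.0898, 0.1756]
ee_rot: [-0.003, -0.366, 0.931, 0.001]
contact_force: [-0.3, -0.4, 0.2]
width: 0.0345
gripper_force: 0.0
```

step_arm:
  increments:
    - {"dp": [0.012,-0.014,-0.07],"yaw": 0,"grip": 0.4}
    - {"dp": [0,0,-0.06],"yaw": 0,"grip": 0.4}
    - {"dp": [0,0,0],"yaw": 0,"grip": 0.2}
    - {"dp": [0,0,0],"yaw": 0,"grip": 0.2}

```text
clock: 6.12
position: [0.5471, 0.0868, 0.1525]
ee_rot: [-0.0, -0.366, 0.931, 0.0]
contact_force: [-0.9, 0.1, 0.1]
width: 0.0175
gripper_force: 0.4
```

step_arm:
  increments:
    - {"dp": [-0.027,0.023,-0.01],"yaw": -0.91,"grip": 0.2}
    - {"dp": [-0.019,0.026,0],"yaw": -0.91,"grip": 0.2}
    - {"dp": [-0.015,0.028,0],"yaw": -0.91,"grip": 0.2}
    - {"dp": [-0.011,0.03,0],"yaw": -0.91,"grip": 0.2}
    - {"dp": [-0.007,0.031,0],"yaw": -0.91,"grip": 0.2}

```text
clock: 6.75
position: [0.5317, 0.1139, 0.151]
ee_rot: [0.001, -0.031, 1.0, -0.0]
contact_force: [-0.5, -1.6, -0.9]
width: 0.0171
gripper_force: 0.7
```

step_arm:
  increments:
    - {"dp": [-0.002,0.03,0],"yaw": -0.91,"grip": 0.2}
    - {"dp": [0.001,0.016,0],"yaw": -0.91,"grip": 0.2}
    - {"dp": [0.001,0.01,0],"yaw": 0,"grip": 0.2}

```text
clock: 7.12
position: [0.5315, 0.1253, 0.1509]
ee_rot: [0.0, 0.102, 0.995, -0.0]
contact_force: [-0.6, -1.0, 0.4]
width: 0.017
gripper_force: 0.6
```

step_arm:
  increments:
    - {"dp": [0.001,0.008,0],"yaw": 0,"grip": 0.2}
    - {"dp": [0.001,0.008,0],"yaw": 0,"grip": 0.2}

```text
clock: 7.38
position: [0.5318, 0.1286, 0.1505]
ee_rot: [0.0, 0.103, 0.995, -0.0]
contact_force: [-0.2, -1.4, 0.5]
width: 0.0172
gripper_force: 0.6
```

step_arm:
  increments:
    - {"dp": [0.001,0.006,0],"yaw": 0,"grip": 0.2}
    - {"dp": [0,0.005,0],"yaw": 0,"grip": 0.2}

```text
clock: 7.62
position: [0.5319, 0.1298, 0.1504]
ee_rot: [-0.0, 0.102, 0.995, -0.001]
contact_force: [-1.6, -5.9, 2.4]
width: 0.0174
gripper_force: 3.1
```

step_arm:
  increments:
    - {"dp": [0,0.006,0],"yaw": 0,"grip": 0.2}
    - {"dp": [0,0.004,0],"yaw": 0,"grip": 0.2}
    - {"dp": [0,0,0],"yaw": 0,"grip": 0.2}

```text
clock: 8.0
position: [0.5319, 0.13, 0.1504]
ee_rot: [0.0, 0.102, 0.995, -0.003]
contact_force: [-0.7, -10.1, 1.8]
width: 0.0172
gripper_force: 4.8
```

step_arm:
  increments:
    - {"dp": [0,0,0],"yaw": 0,"grip": 0.4}
    - {"dp": [0,0,0],"yaw": 0,"grip": 0.4}
    - {"dp": [0,0,0.25],"yaw": 0,"grip": 0.4}
    - {"dp": [0,0,0.3],"yaw": 0,"grip": 0.4}
    - {"dp": [-0.3,0,0],"yaw": 0,"grip": 0.4}

```text
clock: 8.62
position: [0.4791, 0.134, 0.266]
ee_rot: [0.008, 0.103, 0.995, 0.002]
contact_force: [-1.0, -0.5, -0.2]
width: 0.034
gripper_force: 0.0
```

step_arm:
  increments:
    - {"dp": [-0.25,0,0],"yaw": 0,"grip": 0.4}
    - {"dp": [0,0,0],"yaw": 0,"grip": 0.4}

```text
clock: 8.88
position: [0.4183, 0.1334, 0.2606]
ee_rot: [-0.001, 0.102, 0.995, 0.0]
contact_force: [0.9, 0.2, -0.6]
width: 0.0341
gripper_force: 0.0
```

```bash
python3 - <<'E'
from fit import *
from rig import manip
out=[]
for n,cal in(("scene",cs),("side",cd)):
    im=cams.get_image(n)
    for nm,p in(("jaw",[*jp(x,0),.135]),("latch",[*lp(x,0),.135])):
        try:
            a,b,w=post(im,*proj(cal,p));print(n,nm,plane(cal,*a,.155).round(4),w)
        except Exception as e:print(n,nm,e)
    u,v=proj(cal,[*x[:2],.11]).astype(int);out.append(cv2.resize(im[v-75:v+75,u-75:u+75],(400,400)))
cv2.imwrite("pics/c3.png",np.hstack(out))
s=manip.get_state();print(s["clock"],s["position"],s["contact_force"],"pred",jp(x,0),lp(x,0))
E
```

```text
lid [0.571  0.2031 0.114 ] [0.5686 0.2009 0.114 ] pipe [0.652 0.192 0.05 ]
x,y,yaw,jaw,latch [ 0.5707  0.202  -0.1283  1.2475  0.9543] yaw0 -0.122 res mm [ 0.9  0.  -0.5  0.4 -0.4 -0.4]
scene jaw [0.5085 0.21   0.155 ] (4.743416786193848, 22.13594627380371)
scene latch [0.5291 0.1262 0.155 ] (4.118439197540283, 25.8873291015625)
side jaw [0.5088 0.2107 0.155 ] (27.746829986572266, 10.98884391784668)
side latch [0.5331 0.1243 0.155 ] (32.14019012451172, 10.502145767211914)
8.975 [0.42247093 0.13331935 0.26087096] [-0.44175922 -0.33696697  0.41808224] pred [0.50726428 0.21021555] [0.52975514 0.12665024]
```

View pics/c3.png

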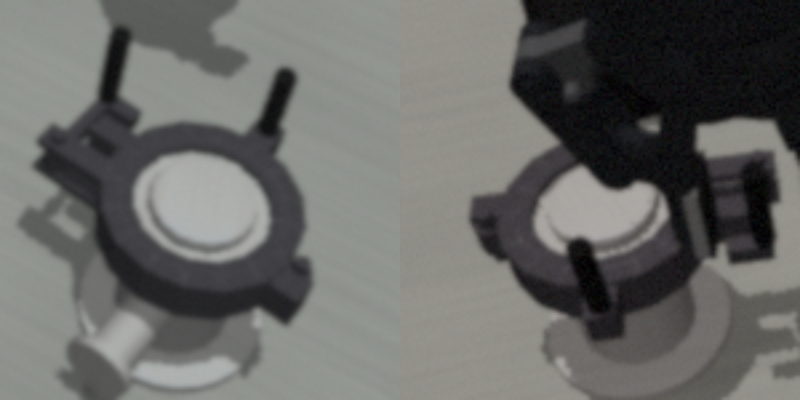

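The ring is shut, the lid is seated and the latch post (left crop at (120,35)) is at its latched position. It stalled there under 10 N, and the gripper is clear. I'm handing in.

```bash
python3 -c "
from rig import ticket;print(ticket.sign_off())"
```

```text
the job is handed in; nothing more can be done
None
```

I shut the clamp ring on the lidded strainer, then swung its latch fully in. The lid stayed seated, the gripper is clear, and the job was handed in at about 9 s of the 50 s allowed; the hand-in returned no verdict.

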